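# Clamp a bamboo flute and hold its cradle at the drilling angle

## Task

Get the bamboo flute ready for drilling at a slant: with the tilting board still lying flat, press the small hinged keeper lid down over the flute until it snaps shut and stays shut. Then swing the board up (its bar handle is there for that) until the pin on the board's edge lines up with the brass pointer, and finish your program while still holding the board there with the gripper, at rest; let go and it falls. The flute stays in its bed, the pointer keeps its setting, and the other things on the bench stay where they are.

Things in the scene. Friction and masses are not known exactly. Their poses are not given: they have to be found in the camera images.
- rig: The tilting cradle's wooden base, 220 (its x) x 330 (its y) x 18 mm, fixed to the bench, yaw varies. Origin at the centre of its underside; -x is its front, towards the robot; all hinges and the bar handle run along its y. It carries the tilting board, the brass pointer and, on its +y side, an upright plywood arc scale reaching 205 mm above the bench.
- tilt_board (a joint): Angle of the tilting board, rad: 0 = flat on the base (its start), growing as its front edge with the bar handle is lifted, up to 1.2. Plywood, 180 mm deep, 260 mm wide, 14 mm thick, 0.4 to 0.9 kg, free-swinging: it needs 2 to 5 N upwards on the bar to stay up. It turns about the line through point board_hinge along the rig's y.
- board_hinge (a point): Point on the board's hinge line, in the middle of the board's width: 95 mm to +x of the rig's origin and 40 mm above the bench, in the board's mid-plane.
- bar (a point): Middle of the steel bar handle: round, 12 mm thick, along the rig's y, 114 mm clear between its two struts. Board flat: 120 mm in front (-x) of the rig's origin, 82 mm above the bench, 215 mm in front of and 42 mm above the hinge line (radius 219 mm). It is 35 mm above and 30 mm in front of the board: pinch it from above, fingers on its front and back; it can turn between them.
- keeper_lid (a joint): Angle of the keeper lid against the board, rad: 0 = shut, 0.75 = fully open, where its spring holds it at the start. Over-centre spring: above about 0.2 it springs open, below that it snaps shut by itself and stays shut. Pushing it down near its free edge takes up to about 7 N.
- lid_edge (a point): Point on top of the keeper lid, 15 mm in from its free (front) edge, half-way across. Dark wooden plate 75 mm long from its hinge, 90 mm wide, 8 mm thick, over the flute's middle. Its hinge runs along the rig's y, 40 mm to +x of the rig's origin, 75 mm above the bench; the front edge rises as it opens. This point shut: 79 mm above the bench, 20 mm in front of the rig's origin; fully open: 119 mm up.
- pointer (a joint): Setting of the brass pointer, rad, on the same scale and the same hinge line as the tilting board (board angle wanted = this value), between 0.4 and 0.8. A friction hinge keeps it where it is; do not push it.
- pointer_mark (a point): Middle of the round boss (16 mm across) on the brass pointer arm, on its side facing the board, 178 mm from the hinge line. The arm is a flat brass strip 10 mm wide, 4 mm thick, about 200 mm long, pointing from the hinge line to the front and up, on the rig's +y side, 151 mm from its middle, outside the plywood arc.
- pin (a point): Outer end of the steel pin, 8 mm thick, that sticks out of the board's +y edge near its front corner, 178 mm from the hinge line in the board's mid-plane. When the board is at the pointer's angle, this point and pointer_mark coincide.
- bed (a point): Middle of the flute's bed on the tilting board: the place of the flute's centre. A trough along the rig's y axis, 26 mm wide and 15 mm deep; with the board flat it lies over the rig's origin, 58 mm above the bench.
- flute_centre (a point): Centre of the loose bamboo flute in the bed, 220 mm long, 22 mm thick, lying along the rig's y axis under the keeper lid.
- jar: Bystander: amber glass jar, 56 mm across, 85 mm tall, beside the cradle. Origin at the centre of its underside.
- cup: Bystander: white cup, 68 mm across, 80 mm tall, beside the cradle. Origin at the centre of its underside.
- bell: Bystander: brass hand bell, 64 mm across, 70 mm tall, beside the cradle. Origin at the centre of its underside.
- offcut: Bystander: wooden offcut 70 x 45 x 30 mm beside the cradle. Origin at the centre of its underside.
- brush: Bystander: brush 180 mm long lying on the bench in front of the cradle, to the left. Origin under its middle.
- flute_b: Bystander: another bamboo flute 240 mm long, 24 mm thick, lying on the bench in front of the cradle, to the right. Origin under its middle.
- rule: Bystander: flat steel bar 200 x 30 x 5 mm lying on the bench behind the cradle. Origin at the centre of its underside.
Not all that is in view belongs to the job. Leave any pink look-alike of the part that bears flute_centre alone.

How it is judged:
By the outcome, as a careful person would: the job done as asked, in the order asked, and still so for the second after the job is handed in, while the arm keeps its last pose, push and grip.
It also fails if it takes over 42 s, if anything falls off the work surface, if the arm or the gripper's body presses on something with over 40 N, if the wrist force passes 120 N, or if a joint passes its speed limit or range.

## Robot

A 6-joint arm with a two-finger parallel gripper is mounted at the origin on the work surface. World frame = base frame: x ahead of the robot, y to its left, z up, the work surface at z = 0. Lengths are in m, angles in degrees, forces in N, time in s.
With the tool pointing down it reaches from about 0.3 to 0.775 m from the base axis. Payload 14.6 kg.
Tool frame: the origin (TCP) lies at the centre of the arm's flange, where the gripper is bolted on; the fingertips stand 199 mm ahead of it and the grasp point (between the pads) lies 180 mm ahead of it; y points along the fingers, z is the direction in which the jaws open and shut, and the axes are right-handed (so a half turn about y gives the same grasp; the last joint's range is limited). The gripper opens to 94 mm and grips with 3 to 60 N. Pads are 16 mm wide; open, the fingers measure 119 mm over their backs; the gripper's body (75 mm by 177 mm) begins 78 mm behind the grasp point.
Start: joints at [65.111, 17.183, 87.147, -0, 75.671, -3.816], TCP at [0.198, 0.513, 0.405] pointing down, gripper open.
Joint ranges: [-173.82, 173.82], [-45.26, 126.66], [13.44, 144.39], [-59.66, 239.66], [0, 175.72], [-146.38, 146.38]. Speed limits (degrees/s): [127.2, 127.2, 147.25, 180, 180, 180].

## Interface

Orientations are given as [roll, pitch, yaw] about the fixed x, y, z axes, in that order (R = Rz(yaw) Ry(pitch) Rx(roll)).
In Python, from workcell import manip, get_image, calibration, outline_of gives the robot as it stands.
- The arm moves only by the tool carry_out, never from a script. Its argument "rows" is a list that holds one entry, the list of rows, each a list of 4 numbers: the shift along the tool's x, y, z in cm, then the turn about the tool's y in rad. In form: [[[tx, ty, tz, roll], ...]]. A call has exactly 10 rows; each row shifts and turns the commanded pose from where the row before left it, along the tool's axes as they then stand; what a row does not reach is not made up. A row lasts 1/12 s, in which the tool goes at most 41.7 mm and 7.16 degrees, less where a joint would pass 70% of its speed; a pose out of reach is approached as far as the arm can. A call with a gripper value outside its range is refused whole. "gripper" is the opening, from -1 (shut) to 1 (fully open), set as the call begins (left out, the last holds). The fingers move at their own pace and stop on an object; "newtons" is the grip in N (left out, the last holds). Time passes only in rows, so rows that do not move let the fingers close, or fill a call up. It gives the time, the measured TCP pose, the force and the opening at its end, in the units of the state.
- manip.sense(): the state, without advancing time (a new reading comes with each control period).
- get_image(name): name is "scene" or "top" or "wrist"; returns (picture, depth): 420x560x3 uint8, red, green, blue; 420x560 float32, m along the optical axis (not along the pixel's ray), 0 where there is no reading.
- calibration(name): a dict with "fx", "fy", "cx", "cy" (pixels), "R" (3x3) and "t" (3): a world point X has camera coordinates R X + t. Camera axes: x right, y down, z forward; pixel columns grow to the right and rows downward; lengths in m; the calibration is good to about 2 mm. A picture is of the moment at which its call begins: read the wrist's pose just before it. calibration takes no time and is no camera call; for the wrist camera it gives the pose at the moment of the call.
- manip.job_done(): hands the job in, once; it reports no verdict.
Trained networks look in the newest picture that a camera, given by its name, has taken for a name from the list of things; names that differ only in an ending like _2 or _b are one class to them, and where a whole thing is asked for, a point or a joint stands for the part that bears it (a point fixed in the world has none). Each returns a list of dicts, best first, with "p" (0 to 1); they miss things now and then, are a little off and sometimes report something else, mostly with a low value. They report only what shows in the picture. A call takes as long as a camera call. They do not tell look-alikes from the thing itself.
- outline_of(camera, query): "region" (420x560 bool, what is visible of it) and "extent" ([left, top, right, bottom] in pixels, round what is visible of it).
The state is a dict: "clock": time; "q": joint angles; "qvel": joint speeds; "joint_torque": joint torques, N m; "tool_pos": TCP position; "ee_rot": TCP orientation; "contact_force": force on the tool from outside, world axes, zero at the start; "torque": the same for the moment, N m; "opening": finger opening in m.
Only numpy, scipy, OpenCV 4.12 (cv2) and the standard library are available. Lean on these libraries where they do the work, as an engineer would, in place of code of your own. Each camera call takes 0.05 s, during which the arm holds its last target. There are 200 camera calls.

## Working session

There is one attempt and no reset: what is moved stays moved. The work goes in short steps, Python scripts to look and compute and a tool call to move; the robot and the scene stay as the last step left them, time stands still between calls to the robot, and variables do not carry over. Pictures are saved under pics/ and viewed, on a budget of 10 in all, crops included, one or two more only if the job needs it, and the job is handed in when it is done.

Besides the shell and the picture viewer there is one more tool, called after "Request:" as name(argument=value, ...), one argument or row to a line, values as JSON. carry_out: Moves the arm, as the interface text tells. Its arguments: {"type":"object","properties":{"rows":{"type":"array"},"gripper":{"type":"number"},"newtons":{"type":"number"}},"required":["rows"]}

```bash
mkdir -p pics; ls
cat > h.py <<'E'
import numpy as np, cv2
from workcell import manip, get_image, calibration, outline_of
def pts(cam, depth, mask):
    c=calibration(cam); v,u=np.nonzero(mask&(depth>0)); z=depth[v,u]
    X=np.c_[(u-c['cx'])/c['fx']*z,(v-c['cy'])/c['fy']*z,z]
    return (X-np.array(c['t']))@np.array(c['R'])
def pix(cam,X):
    c=calibration(cam); x=np.array(c['R'])@X+np.array(c['t']); return c['fx']*x[0]/x[2]+c['cx'],c['fy']*x[1]/x[2]+c['cy']
def save(n,im): cv2.imwrite('pics/'+n+'.png',cv2.cvtColor(im,cv2.COLOR_RGB2BGR))
E
python3 - <<'E'
from h import *
print(manip.sense())
a={}
for cam in ('scene','top'):
    im,d=get_image(cam); a[cam]=im
    for q in ('rig','tilt_board','keeper_lid','bar','pointer','pin','pointer_mark','flute_centre','jar','cup','bell','offcut'):
        for o in outline_of(cam,q)[:2]:
            P=pts(cam,d,o['region'])
            if len(P): print(cam,q,round(o['p'],2),o['extent'],len(P),P.mean(0).round(3),P.min(0).round(3),P.max(0).round(3))
save('s',a['scene']);save('t',a['top'])
E
```

```text
pics
{'clock': 0.0, 'q': array([ 6.51101573e+01,  1.72152098e+01,  8.71786650e+01,  1.11972349e-03,
        7.56695957e+01, -3.81610884e+00]), 'qvel': array([ 0.03568967, -0.04954542, -0.00367589, -0.00585555, -0.01213148,
        0.00874054]), 'joint_torque': array([ 1.19533186e-03, -5.31805408e+01, -3.52741063e+01,  7.09229009e-02,
        2.42983690e-02, -1.23315979e-05]), 'tool_pos': array([0.19775485, 0.51318909, 0.40410229]), 'ee_rot': array([-9.00632576e+01,  5.30641270e-03, -2.10740146e+01]), 'contact_force': array([ 0.57317134,  0.10386633, -0.35188805]), 'torque': array([-0.04364108, -0.00067045, -0.01789309]), 'opening': 0.09400284594597423}
scene rig 0.6 [184.5, 176.0, 312.6, 266.3] 5836 [0.609 0.053 0.052] [ 0.41  -0.212 -0.009] [0.75  0.197 0.195]
scene tilt_board 0.61 [195.3, 175.1, 300.3, 246.6] 3181 [0.605 0.027 0.065] [ 0.4   -0.197 -0.002] [0.72  0.165 0.17 ]
scene keeper_lid 0.75 [226.4, 188.4, 260.6, 215.7] 684 [0.611 0.013 0.101] [ 0.565 -0.128  0.045] [0.649 0.06  0.133]
scene bar 0.81 [196.9, 175.3, 302.5, 247.6] 3197 [0.605 0.025 0.064] [ 0.394 -0.18  -0.003]
[... 2758 characters left out ...]
26  0.008] [ 0.726 -0.173  0.095]
top jar 0.48 [247.1, 139.5, 356.3, 237.0] 6290 [0.588 0.007 0.059] [ 0.457 -0.138 -0.002] [0.715 0.158 0.134]
top cup 0.67 [377.6, 178.9, 407.8, 203.0] 573 [ 0.577 -0.237  0.042] [ 0.54  -0.263  0.001] [ 0.606 -0.198  0.087]
top cup 0.31 [283.1, 161.8, 322.0, 190.2] 719 [0.607 0.012 0.108] [ 0.568 -0.041  0.065] [0.645 0.06  0.134]
top bell 0.59 [200.7, 178.7, 219.6, 201.1] 416 [0.581 0.25  0.034] [ 0.555  0.224 -0.002] [0.615 0.287 0.077]
top offcut 0.96 [217.3, 219.4, 238.1, 248.8] 473 [0.465 0.208 0.03 ] [ 0.428  0.18  -0.003] [0.502 0.234 0.041]
top offcut 0.2 [284.6, 163.0, 321.6, 190.6] 717 [0.606 0.012 0.107] [ 0.568 -0.036  0.066] [0.645 0.058 0.134]
```

```bash
sleep 1
python3 - <<'E'
import cv2
t=cv2.imread('pics/t.png')[110:260,90:420]
cv2.imwrite('pics/t1.png',cv2.resize(t,None,fx=2.4,fy=2.4,interpolation=cv2.INTER_CUBIC))
E
python3 - <<'E'
from h import *
im,d=get_image('top')
P=pts('top',d,np.ones(d.shape,bool)).reshape(-1,3)
m=(P[:,0]>.4)&(P[:,0]<.8)&(abs(P[:,1])<.25)
P=P[m]
# board top: z ~0.047
B=P[(abs(P[:,2]-.047)<.004)]
r=cv2.minAreaRect((B[:,:2]*1000).astype(np.float32)); print('board z47',len(B),r)
for o in outline_of('top','flute_centre')[:2]:
    Q=pts('top',d,o['region']); Q=Q[(Q[:,2]>.055)&(Q[:,2]<.074)]; 
    if len(Q): print(cv2.fitLine((Q[:,:2]).astype(np.float32),cv2.DIST_HUBER,0,.01,.01).ravel(),len(Q))
L=outline_of('top','keeper_lid')[0]; Q=pts('top',d,L['region']);Q=Q[Q[:,2]>.07]
print('lid',cv2.minAreaRect((Q[:,:2]*1000).astype(np.float32)))
# bar: z 0.075-0.092, near
for x in (1,):
    Q=P[(P[:,2]>.078)&(P[:,2]<.095)&(P[:,0]<.53)&(P[:,1]<.12)]
    print('bar',len(Q),Q.mean(0),cv2.fitLine(Q[:,:2].astype(np.float32),cv2.DIST_HUBER,0,.01,.01).ravel(),cv2.minAreaRect((Q[:,:2]*1000).astype(np.float32)))
E
```

```text
board z47 4036 ((605.1441650390625, 5.164154052734375), (220.29342651367188, 491.7926330566406), 12.191142082214355)
lid ((571.34765625, 10.282722473144531), (208.28042602539062, 151.76544189453125), 17.012741088867188)
bar 261 [ 0.48002453 -0.02459008  0.08788554] [ 0.2959416  -0.95520604  0.47978988 -0.02726438] ((479.0291442871094, 13.564498901367188), (45.33661651611328, 210.56268310546875), 3.7375645637512207)
```

View pics/t1.png

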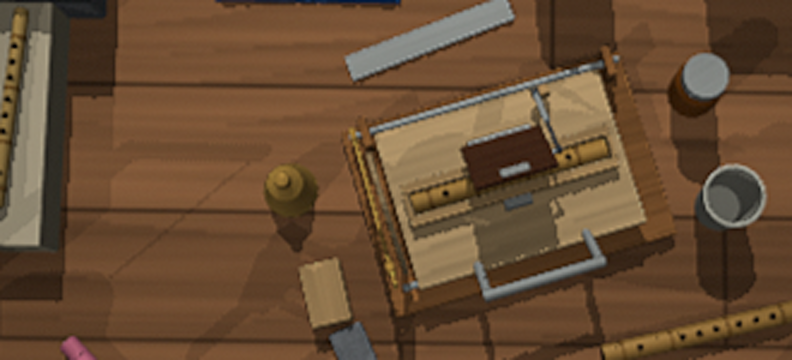

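Request:
carry_out(
  rows=[
    [[0, -0.8, 0, 0.09], [0, -0.8, 0, 0.09], [0, -0.8, 0, 0.09], [0, -0.8, 0, 0.09], [0, -0.8, 0, 0.09], [0, -0.8, 0, 0.09], [0, -0.8, 0, 0.09], [0, -0.8, 0, 0.09], [0, -0.8, 0, 0.09], [0, -0.8, 0, 0.09]],
  ],
  gripper=-1,
  newtons=20,
)

```text
clock: 2.28
tool_pos: [0.1977, 0.5132, 0.485]
ee_rot: [-90.0, -0.0, -72.9]
contact_force: [0.4, 1.1, 0.8]
opening: 0.031
```

```bash
cat >> h.py <<'E'
from scipy.spatial.transform import Rotation as Ro
def toolR(s): return Ro.from_euler('xyz',s['ee_rot'],degrees=True).as_matrix()
def shift(target):  # world TCP target -> tool shift cm
    s=manip.sense(); return (toolR(s).T@(np.array(target)-s['tool_pos'])*100).round(2)
E
python3 - <<'E'
from h import *
s=manip.sense();print(s['tool_pos'],s['ee_rot'],s['opening'],s['q'])
c=calibration('wrist'); R=np.array(c['R']);print('campos in tool',toolR(s).T@(-R.T@np.array(c['t'])-s['tool_pos']),'optical axis in tool',toolR(s).T@R[2],c['fx'])
print(shift([.50,-.02,.47]))
E
```

```text
[0.19773568 0.51318799 0.48504947] [-8.99990374e+01 -9.86773261e-06 -7.28951027e+01] 0.030980230564295497 [ 6.51121599e+01  1.44385456e+01  8.00139918e+01 -7.24234636e-04
  8.55468260e+01  4.80073188e+01]
campos in tool [-0.0802027   0.02082502  0.00013092] optical axis in tool [ 2.76263590e-01  9.61081905e-01 -2.94537981e-05] 306.8458815652559
[59.85  1.51 13.21]
```

Request:
carry_out(
  rows=[
    [[3, 0, 0.66, 0], [3, 0, 0.66, 0], [3, 0, 0.66, 0], [3, 0, 0.66, 0], [3, 0, 0.66, 0], [3, 0, 0.66, 0], [3, 0, 0.66, 0], [3, 0, 0.66, 0], [3, 0, 0.66, 0], [3, 0, 0.66, 0]],
  ],
)

```text
clock: 3.12
tool_pos: [0.3506, 0.2451, 0.4848]
ee_rot: [-90.0, 0.0, -72.6]
contact_force: [0.5, 0.9, -0.6]
opening: 0.0009
```

Request:
carry_out(
  rows=[
    [[3, 0, 0.66, 0], [3, 0, 0.66, 0], [3, 0, 0.66, 0], [3, 0, 0.66, 0], [3, 0, 0.66, 0], [3, 0, 0.66, 0], [3, 0, 0.66, 0], [3, 0, 0.66, 0], [2, 0, 0.4, 0], [0, 0, 0, 0]],
  ],
)

```text
clock: 3.95
tool_pos: [0.4832, 0.0127, 0.4842]
ee_rot: [-90.0, -0.0, -72.8]
contact_force: [0.4, -0.4, -0.5]
opening: 0.0005
```

Run:
```python
from h import *
s=manip.sense();print(s['clock'],s['tool_pos'],s['ee_rot'],s['opening'])
im,d=get_image('wrist'); save('w1',im); np.save('w1d.npy',d)
c=calibration('wrist'); np.savez('w1c.npz',**{k:np.array(v) for k,v in c.items()})
for q in ('keeper_lid','bar','pointer','pointer_mark','pin','flute_centre'):
    for o in outline_of('wrist',q)[:2]:
        P=pts('wrist',d,o['region'])
        if len(P): print(q,round(o['p'],2),o['extent'],len(P),P.mean(0).round(3),P.min(0).round(3),P.max(0).round(3))
```

```text
3.95 [0.48323331 0.01269212 0.48423034] [-9.00358387e+01 -1.64410520e-02 -7.28075900e+01] 0.0005015853782909765
keeper_lid 0.86 [350.3, 175.0, 397.9, 257.7] 2664 [0.602 0.014 0.106] [ 0.563 -0.061  0.044] [0.662 0.063 0.129]
bar 0.87 [263.8, 93.2, 432.8, 287.7] 20658 [0.581 0.025 0.058] [ 0.453 -0.131 -0.001] [0.714 0.158 0.329]
pointer 0.94 [296.3, 78.3, 426.8, 90.6] 494 [0.525 0.147 0.099] [0.463 0.126 0.018] [0.619 0.178 0.13 ]
pointer_mark 0.74 [295.1, 81.0, 428.3, 91.5] 618 [0.525 0.147 0.097] [0.463 0.126 0.001] [0.621 0.18  0.13 ]
pin 0.74 [264.0, 96.7, 429.7, 284.1] 20913 [0.581 0.026 0.059] [ 0.453 -0.131 -0.002] [0.717 0.159 0.339]
flute_centre 0.7 [51.0, 257.9, 139.6, 321.6] 1285 [ 0.252 -0.264  0.018] [ 0.18  -0.354 -0.002] [ 0.304 -0.196  0.024]
flute_centre 0.57 [343.8, 119.4, 370.0, 280.2] 1843 [0.583 0.026 0.066] [ 0.549 -0.096  0.046] [0.632 0.118 0.125]
```

View pics/w1.png

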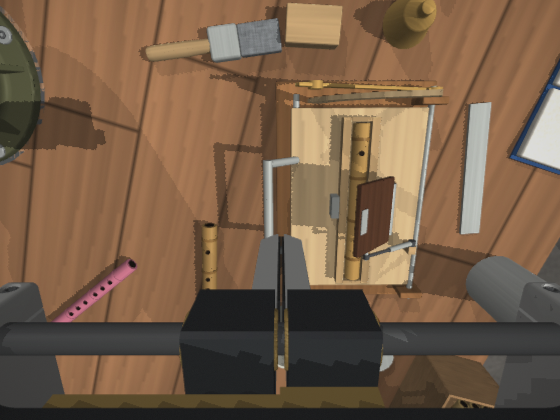

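Run:
```python
from h import *
im,d=get_image('wrist')
o=outline_of('wrist','tilt_board')[0]; print(o['extent'],o['p'])
P=pts('wrist',d,o['region'])
def rf(P,y,o=(0,0)):
    c,s=np.cos(y),np.sin(y); q=P[:,:2]-o; return np.c_[q@[c,s],q@[-s,c],P[:,2]]
Q=rf(P,np.radians(17))
B=Q[abs(Q[:,2]-.047)<.004]
print('board z',np.median(B[:,2]))
for lo in np.arange(-.2,0.05,.02):
    b=B[(B[:,1]>lo)&(B[:,1]<lo+.02)]
    if len(b)>50: print('y',lo.round(2),'x',np.percentile(b[:,0],[0.5,2,98,99.5]).round(4),len(b))
for lo in np.arange(.45,0.72,.03):
    b=B[(B[:,0]>lo)&(B[:,0]<lo+.03)]
    if len(b)>50: print('x',lo.round(2),'y',np.percentile(b[:,1],[1,98,99.5]).round(4))
W=rf(pts('wrist',d,d>0),np.radians(17))
A=W[(W[:,2]>.077)&(W[:,2]<.095)&(W[:,0]<.48)&(W[:,0]>.42)&(abs(W[:,1]+.15)<.12)]
print('bar',len(A),np.percentile(A,[2,50,98],axis=0).round(4))
f=cv2.fitLine(A[:,:2].astype(np.float32),cv2.DIST_HUBER,0,.01,.01).ravel();print(f)
for lo in np.arange(-.22,-.04,.015):
    b=A[(A[:,1]>lo)&(A[:,1]<lo+.015)]
    if len(b)>5: print('bar y',lo.round(3),b[:,0].min().round(4),np.median(b[:,0]).round(4),b[:,0].max().round(4),len(b))
```

```text
[262.6, 98.4, 430.4, 286.9] 0.83
board z 0.04599885498016643
y -0.2 x [0.4796 0.481  0.6565 0.658 ] 851
y -0.18 x [0.4793 0.4806 0.6562 0.6578] 856
y -0.16 x [0.4791 0.4805 0.6561 0.6575] 945
y -0.14 x [0.48   0.4815 0.6559 0.6573] 1202
y -0.12 x [0.4804 0.4838 0.6553 0.6569] 1317
y -0.1 x [0.4793 0.4808 0.6542 0.6565] 1416
y -0.08 x [0.479  0.4805 0.6541 0.6559] 1483
y -0.06 x [0.4788 0.4813 0.654  0.6566] 1852
y -0.04 x [0.481  0.4832 0.654  0.6549] 187
x 0.45 y [-0.2106 -0.0413 -0.0405]
x 0.48 y [-0.2637 -0.0409 -0.0333]
x 0.51 y [-0.2941 -0.0432 -0.0396]
x 0.54 y [-0.2969 -0.0393 -0.0392]
x 0.57 y [-0.2952 -0.039  -0.0389]
x 0.6 y [-0.2948 -0.0412 -0.0388]
x 0.63 y [-0.2938 -0.0423 -0.0386]
bar 718 [[ 0.4433 -0.1973  0.0795]
 [ 0.4496 -0.1452  0.0858]
 [ 0.4559 -0.1032  0.088 ]]
[ 0.00644735  0.9999792   0.44945282 -0.14704077]
bar y -0.205 0.444 0.4489 0.4547 62
bar y -0.19 0.4441 0.4496 0.4547 95
bar y -0.175 0.4443 0.4496 0.4547 97
bar y -0.16 0.443 0.4497 0.4547 109
bar y -0.145 0.4431 0.4497 0.4547 111
bar y -0.13 0.4433 0.4491 0.4547 118
bar y -0.115 0.4434 0.4498 0.4596 126
```

Request:
carry_out(
  rows=[
    [[0.74, 0, 1.83, 0], [0.74, 1, 1.83, 0], [0.74, 2, 1.83, 0], [0.74, 2, 1.83, 0], [0.74, 2, 1.83, 0], [0, 2, 0, 0], [0, 2, 0, 0], [0, 2, 0, 0], [0, 1.4, 0, 0], [0, 0, 0, 0]],
  ],
)

```text
clock: 5.23
tool_pos: [0.58, 0.0077, 0.3377]
ee_rot: [-90.3, 0.1, -72.6]
contact_force: [0.2, -0.4, 0.4]
opening: 0.0005
```

Run:
```python
from h import *
s=manip.sense();print(s['tool_pos'],s['contact_force'])
print(shift([.5816,.0042,.281]))
im,d=get_image('wrist'); save('w2',im)
```

```text
[0.58004017 0.00768014 0.33768097] [ 0.17978998 -0.37420922  0.42569642]
[0.39 5.67 0.07]
```

View pics/w2.png

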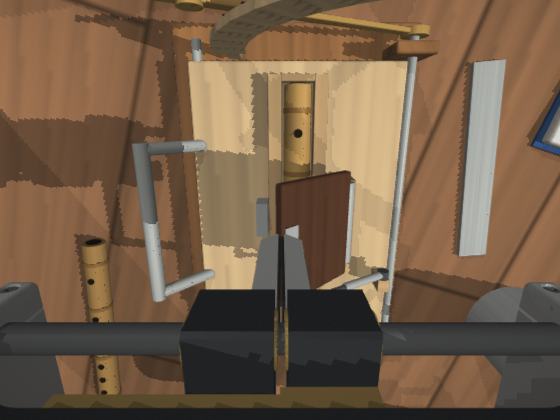

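Request:
carry_out(
  rows=[
    [[0.2, 0.3, 0.4, 0], [0, 0.6, 0, 0], [0, 0.6, 0, 0], [0, 0.6, 0, 0], [0, 0.6, 0, 0], [0, 0.6, 0, 0], [0, 0.6, 0, 0], [0, 0.6, 0, 0], [0, 0.6, 0, 0], [0, 0.4, 0, 0]],
  ],
)

```text
clock: 6.12
tool_pos: [0.5847, 0.0067, 0.2844]
ee_rot: [-90.1, 0.0, -72.6]
contact_force: [-0.8, 0.1, -0.2]
opening: 0.0006
```

Request:
carry_out(
  rows=[
    [[0, 0.1, 0, 0], [0, 0.1, 0, 0], [0, 0.1, 0, 0], [0, 0, 0, 0], [0, 0, 0, 0], [0, 0, 0, 0], [0, 0, 0, 0], [0, 0, 0, 0], [0, 0, 0, 0], [0, 0, 0, 0]],
  ],
)

```text
clock: 6.95
tool_pos: [0.5848, 0.0066, 0.2827]
ee_rot: [-90.0, -0.0, -72.6]
contact_force: [0.3, -1.1, 1.1]
opening: 0.0006
```

Request:
carry_out(
  rows=[
    [[0, -1, 0, 0], [0, -2, 0, 0], [0, -2, 0, 0], [0, -2, 0, 0], [0, -1, -2, 0], [0, 0, -3, 0], [0, 0, -3, 0], [0, 0, -2, 0], [0, 0, 0, 0], [0, 0, 0, 0]],
  ],
  gripper=0,
)

```text
clock: 7.78
tool_pos: [0.4891, -0.0234, 0.3639]
ee_rot: [-89.9, -0.0, -72.7]
contact_force: [0.4, -0.5, 1.3]
opening: 0.047
```

Run:
```python
from h import *
s=manip.sense();print(s['clock'],s['tool_pos'],s['contact_force'],s['opening'])
print(shift([.4789,-.0293,.262]))
im,d=get_image('wrist'); save('w3',im)
for q in ('keeper_lid','pointer','pin'):
    for o in outline_of('wrist',q)[:2]:
        P=pts('wrist',d,o['region'])
        if len(P): print(q,round(o['p'],2),o['extent'],len(P),np.percentile(P,[5,50,95],axis=0).round(3).tolist())
```

```text
7.7833 [ 0.48910329 -0.02339394  0.36386268] [ 0.40098259 -0.46294051  1.26503628] 0.04704567090159778
[ 0.25 10.18 -1.17]
keeper_lid 0.94 [354.9, 161.1, 458.6, 259.9] 8487 [[0.559, -0.032, 0.076], [0.597, 0.011, 0.077], [0.634, 0.049, 0.079]]
pointer 0.98 [309.9, 0.0, 527.3, 41.7] 1620 [[0.471, 0.125, 0.046], [0.506, 0.136, 0.106], [0.637, 0.178, 0.124]]
pin 0.75 [257.4, 40.1, 500.3, 312.2] 40660 [[0.483, -0.076, 0.044], [0.574, 0.032, 0.045], [0.672, 0.127, 0.079]]
```

View pics/w3.png

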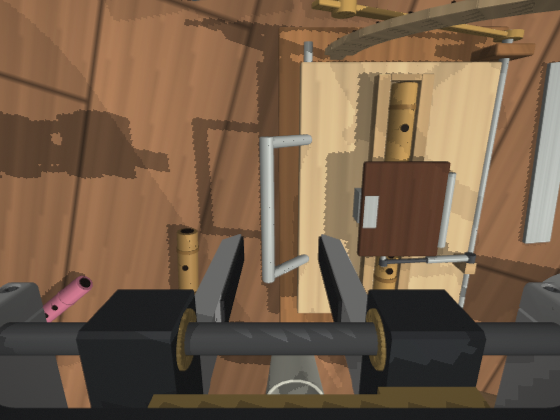

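Request:
carry_out(
  rows=[
    [[0.1, 0, -0.6, 0], [0.1, 0, -0.57, 0], [0, 1, 0, 0], [0, 1.5, 0, 0], [0, 1.5, 0, 0], [0, 1.5, 0, 0], [0, 1.5, 0, 0], [0, 1.5, 0, 0], [0, 1.2, 0, 0], [0, 0.5, 0, 0]],
  ],
)

```text
clock: 8.82
tool_pos: [0.4783, -0.0286, 0.2585]
ee_rot: [-90.1, 0.1, -72.6]
contact_force: [-0.2, -0.3, 0.1]
opening: 0.0469
```

Run:
```python
from h import *
s=manip.sense();print(s['clock'],s['tool_pos'],s['contact_force'],shift([.4789,-.0293,.262]))
y=np.radians(17.2);c,sn=np.cos(y),np.sin(y); O=np.array([.5936,.0058])
for cam in ('scene','top','wrist'):
    im,d=get_image(cam)
    save('p_'+cam,im)
    for o in outline_of(cam,'pointer')[:1]:
        hsv=cv2.cvtColor(im,cv2.COLOR_RGB2HSV)
        P=pts(cam,d,o['region']); q=P[:,:2]-O
        Q=np.c_[q@[c,sn],q@[-sn,c],P[:,2]]
        Q=Q[(abs(Q[:,1]-.151)<.012)]
        r=np.hypot(.095-Q[:,0],Q[:,2]-.04); a=np.arctan2(Q[:,2]-.04,.095-Q[:,0])
        k=(r>.06)&(r<.205)&(a>.3)&(a<.9)
        if not k.sum(): print(cam,'none');continue
        b=np.linspace(.06,.2,8)
        print(cam,round(o['p'],2),o['extent'],k.sum(),np.percentile(a[k],[10,50,90]).round(3),'y',np.median(Q[k,1]).round(4),[(round(np.median(a[k&(r>l)&(r<l+.02)]),3),int((k&(r>l)&(r<l+.02)).sum())) for l in b])
```

```text
8.8167 [ 0.47831774 -0.02860124  0.25849693] [-0.19257025 -0.29036745  0.11378197] [ 0.08 -0.35  0.03]
scene 0.52 [259.2, 198.9, 307.0, 256.0] 127 [0.419 0.467 0.506] y 0.1519 [(np.float64(0.486), 20), (np.float64(0.451), 17), (np.float64(0.466), 19), (np.float64(0.477), 17), (np.float64(0.456), 18), (np.float64(0.464), 23), (np.float64(0.461), 13), (np.float64(nan), 0)]
  return _methods._mean(a, axis=axis, dtype=dtype,
  ret = ret.dtype.type(ret / rcount)
```

Request:
carry_out(
  rows=[
    [[0, -0.3, 0, 0], [0, 0, 0, 0], [0, 0, 0, 0], [0, 0, 0, 0], [0, 0, 0, 0], [0, 0, 0, 0], [0, 0, 0, 0], [0, 0, 0, 0], [0, 0, 0, 0], [0, 0, 0, 0]],
  ],
  gripper=-1,
  newtons=40,
)

```text
clock: 9.95
tool_pos: [0.4787, -0.0286, 0.2636]
ee_rot: [-90.0, 0.0, -72.6]
contact_force: [-4.6, -0.7, 3.7]
opening: 0.0106
```

Run:
```python
from h import *
s=manip.sense();print(s['clock'],s['tool_pos'],s['contact_force'],s['opening'])
c=np.load('w1c.npz'); d=np.load('w1d.npy'); im=cv2.cvtColor(cv2.imread('pics/w1.png'),cv2.COLOR_BGR2RGB)
m=np.zeros(d.shape,bool); m[70:100,290:445]=1
v,u=np.nonzero(m&(d>0)); z=d[v,u]
P=(np.c_[(u-c['cx'])/c['fx']*z,(v-c['cy'])/c['fy']*z,z]-c['t'])@c['R']
y=np.radians(17.2);q=P[:,:2]-[.5936,.0058]
Q=np.c_[q@[np.cos(y),np.sin(y)],q@[-np.sin(y),np.cos(y)],P[:,2]]
r=np.hypot(.095-Q[:,0],Q[:,2]-.04);a=np.arctan2(Q[:,2]-.04,.095-Q[:,0])
k=(abs(Q[:,1]-.151)<.008)&(r>.06)&(a>.35)&(a<.9)&(r<.2)
print(k.sum(),np.percentile(a[k],[10,50,75,90]))
for l in np.arange(.06,.2,.02):
    j=k&(r>l)&(r<l+.02); print(l.round(2),j.sum(),np.percentile(a[j],[20,50,80]).round(3) if j.sum() else '')
# scene crop
t=cv2.imread('pics/p_scene.png')[160:280,180:340]; cv2.imwrite('pics/ps.png',cv2.resize(t,None,fx=4.8,fy=4.8,interpolation=cv2.INTER_CUBIC))
cs=calibration('scene');print('scene cam',-np.array(cs['R']).T@np.array(cs['t']))
# bar direction per angle -> TCP targets
for A in (0,.2,.4,.46,.5): 
    th=np.arctan2(42,215)+A; print(A,'dx_rig mm',215-219.1*np.cos(th),'z',40+219.1*np.sin(th)-82)
```

```text
9.95 [ 0.47869121 -0.02864992  0.263608  ] [-4.6096574  -0.65383008  3.72116208] 0.010567687797349885
549 [0.43413979 0.4628428  0.47173    0.48061761]
0.06 51 [0.474 0.485 0.5  ]
0.08 62 [0.446 0.472 0.481]
0.1 56 [0.462 0.468 0.474]
0.12 70 [0.452 0.461 0.468]
0.14 76 [0.45  0.459 0.464]
0.16 100 [0.456 0.461 0.473]
0.18 134 [0.445 0.455 0.466]
0.2 0 
scene cam [1.17621352 1.15283637 1.05508355]
0 dx_rig mm -0.03541301218186277 z 0.0069178907517937205
0.2 dx_rig mm 12.596464920591643 z 41.89051786321693
0.4 dx_rig mm 33.29753307569101 z 80.4296676203133
0.46 dx_rig mm 40.96587279105691 z 91.10496822666468
0.5 dx_rig mm 46.42786058649128 z 97.95800732202704
```

View pics/ps.png

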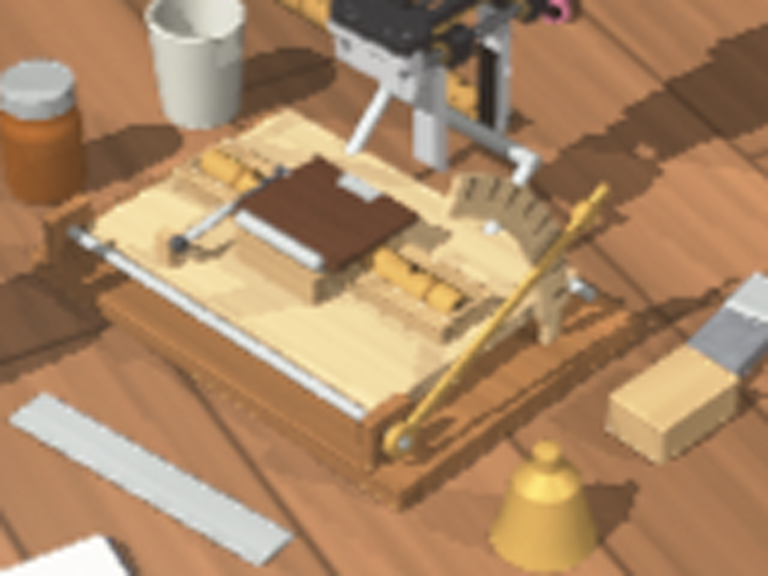

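Request:
carry_out(
  rows=[
    [[0, -0.45, 0.09, 0], [0, -0.45, 0.1, 0], [0, -0.45, 0.11, 0], [0, -0.45, 0.12, 0], [0, -0.44, 0.13, 0], [0, -0.44, 0.14, 0], [0, -0.43, 0.15, 0], [0, -0.43, 0.16, 0], [0, -0.43, 0.17, 0], [0, -0.43, 0.18, 0]],
  ],
)

```text
clock: 10.78
tool_pos: [0.4915, -0.0246, 0.308]
ee_rot: [-90.1, 0.0, -72.6]
contact_force: [-6.1, -4.5, -1.5]
opening: 0.0106
```

Request:
carry_out(
  rows=[
    [[0, -0.42, 0.18, 0], [0, -0.42, 0.19, 0], [0, -0.41, 0.2, 0], [0, -0.41, 0.21, 0], [0, -0.4, 0.22, 0], [0, -0.4, 0.23, 0], [0, -0.39, 0.24, 0], [0, -0.39, 0.24, 0], [0, -0.38, 0.25, 0], [0, -0.38, 0.26, 0]],
  ],
)

```text
clock: 11.62
tool_pos: [0.5124, -0.0181, 0.3482]
ee_rot: [-90.2, 0.0, -72.6]
contact_force: [-14.5, -5.5, 5.2]
opening: 0.0107
```

Run:
```python
from h import *
s=manip.sense();print(s['clock'],s['tool_pos'],s['contact_force'],s['opening'],s['ee_rot'])
for cam in ('scene','top','wrist'):
    im,d=get_image(cam); save('a_'+cam,im)
t=cv2.imread('pics/a_scene.png')[180:270,230:330]; a=cv2.resize(t,None,fx=5.5,fy=5.5,interpolation=cv2.INTER_CUBIC)
w=cv2.imread('pics/a_wrist.png'); cv2.imwrite('pics/a1.png',a)
cv2.imwrite('pics/a2.png',w)
```

```text
11.6167 [ 0.51241339 -0.01810467  0.34821138] [-14.54583439  -5.5292318    5.17218158] 0.010680051114518852 [-9.01950995e+01  1.99869476e-02 -7.26394628e+01]
```

View pics/a1.png

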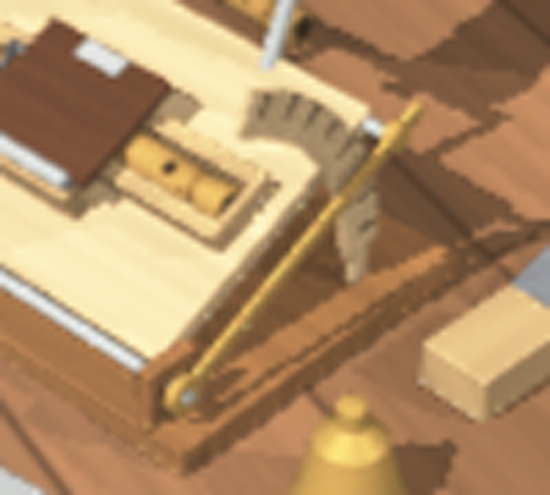

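View pics/a2.png

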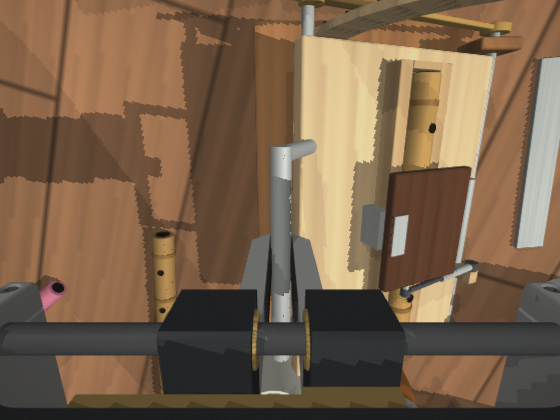

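```bash
cat >> h.py <<'E'
O=np.array([.5936,.0058]); YAW=np.radians(17.2)
def rig2w(p):
    c,s=np.cos(YAW),np.sin(YAW); return np.array([O[0]+c*p[0]-s*p[1],O[1]+s*p[0]+c*p[1],p[2]])
def w2rig(P):
    c,s=np.cos(YAW),np.sin(YAW); q=P[:,:2]-O; return np.c_[q@[c,s],q@[-s,c],P[:,2]]
def mark(A,r=.178,y=.149): return rig2w([.095-r*np.cos(A),y,.04+r*np.sin(A)])
def board():  # board angle from each camera's depth
    for cam in ('wrist','top','scene'):
        im,d=get_image(cam); Q=w2rig(pts(cam,d,d>0)); out=[]
        for y0,y1 in ((-.12,-.115),(.115,.127)):pass
        k=(abs(Q[:,1])<.125)&(Q[:,0]>-.09)&(Q[:,0]<.08)
        Q=Q[k]; best=None
        for A in np.arange(.3,.9,.004):  # inliers on board's top plane, 7 mm over mid-plane
            n=-(Q[:,0]-.095)*-np.sin(A)*-1; dist=(Q[:,0]-.095)*np.sin(A)+(Q[:,2]-.04)*np.cos(A)
            c=(abs(dist-.007)<.002).sum()
            if best is None or c>best[0]: best=(c,A)
        A=best[1]; dist=(Q[:,0]-.095)*np.sin(A)+(Q[:,2]-.04)*np.cos(A); j=abs(dist-.007)<.004
        f=np.polyfit(Q[j,0],Q[j,2],1); print(cam,'board angle',round(A,3),'slope fit',round(np.arctan(-f[0]),4),j.sum())
E
python3 - <<'E'
from h import *
board()
im=cv2.imread('pics/a_scene.png'); x0,y0,k=270,185,14
t=cv2.resize(im[y0:y0+42,x0:x0+56],None,fx=k,fy=k,interpolation=cv2.INTER_CUBIC)
for A,col in ((.40,(255,0,0)),(.44,(0,255,0)),(.48,(0,0,255))):
    u,v=pix('scene',mark(A)); print(A,u,v); cv2.circle(t,(int((u-x0+.5)*k),int((v-y0+.5)*k)),4,col,-1)
cv2.imwrite('pics/b1.png',t)
E
```

```text
wrist board angle 0.404 slope fit 0.4109 22829
top board angle 0.428 slope fit 0.4148 1448
scene board angle 0.42 slope fit 0.4154 1626
0.4 301.3256372795347 205.7192599667475
0.44 300.7652393591966 204.3744124384564
0.48 300.1406063518186 203.09244798207035
```

View pics/b1.png

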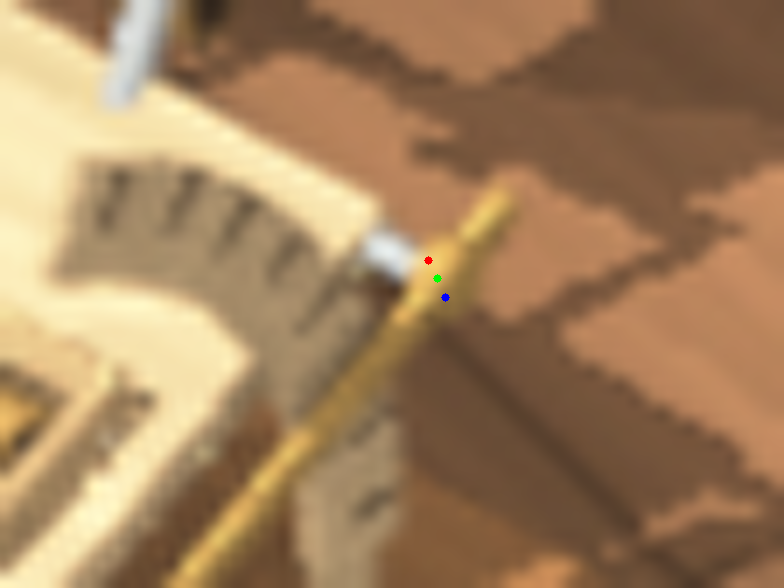

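Request:
carry_out(
  rows=[
    [[0, -0.1, 0.05, 0], [0, -0.1, 0.05, 0], [0, -0.1, 0.05, 0], [0, -0.1, 0.05, 0], [0, -0.1, 0.05, 0], [0, 0, 0, 0], [0, 0, 0, 0], [0, 0, 0, 0], [0, 0, 0, 0], [0, 0, 0, 0]],
  ],
)

```text
clock: 12.75
tool_pos: [0.5151, -0.0172, 0.3531]
ee_rot: [-90.1, 0.0, -72.6]
contact_force: [-6.5, -3.7, 0.8]
opening: 0.0109
```

Run:
```python
from h import *
s=manip.sense();print(s['clock'],s['tool_pos'],s['contact_force'],s['opening'])
board()
k=14; out=[]
im,_=get_image('scene'); save('c_scene',im); x0,y0=283,192
a=cv2.resize(im[y0:y0+30,x0:x0+28],None,fx=k,fy=k,interpolation=cv2.INTER_CUBIC)
for A in (.42,.46):
  for y in (.130,.149):
    u,v=pix('scene',mark(A,y=y)); cv2.circle(a,(int((u-x0+.5)*k),int((v-y0+.5)*k)),3,(0,255,0) if A==.42 else (255,0,0),-1)
w,_=get_image('wrist'); save('c_wrist',w); x1=270; b=cv2.resize(w[0:60,x1:x1+56],None,fx=7,fy=7,interpolation=cv2.INTER_CUBIC)
for A in (.42,.46):
  for y in (.130,.149):
    u,v=pix('wrist',mark(A,y=y)); print(A,y,u,v); cv2.circle(b,(int((u-x1+.5)*7),int((v+.5)*7)),3,(0,255,0) if A==.42 else (255,0,0),-1)
save('c1',np.hstack([a,b]))
```

```text
12.75 [ 0.51509196 -0.01721085  0.35307804] [-6.52930725 -3.71796804  0.84494628] 0.010901930357272504
wrist board angle 0.432 slope fit 0.4358 22098
top board angle 0.456 slope fit 0.4419 1407
scene board angle 0.444 slope fit 0.4407 1645
0.42 0.13 303.62589911946236 37.162332842065524
0.42 0.149 304.34528722835245 3.510943850485404
0.46 0.13 309.21464905838 34.645589624422996
0.46 0.149 310.11536026475835 -0.19519519974977584
```

View pics/c1.png

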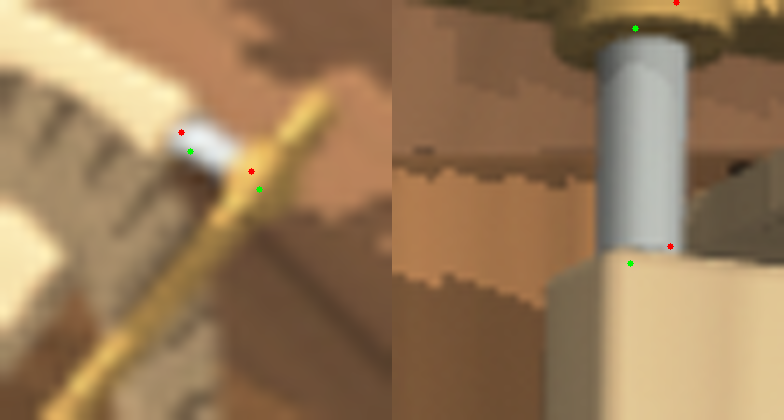

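Request:
carry_out(
  rows=[
    [[0, -0.03, 0.02, 0], [0, 0, 0, 0], [0, 0, 0, 0], [0, 0, 0, 0], [0, 0, 0, 0], [0, 0, 0, 0], [0, 0, 0, 0], [0, 0, 0, 0], [0, 0, 0, 0], [0, 0, 0, 0]],
  ],
)

```text
clock: 13.83
tool_pos: [0.5153, -0.0172, 0.3533]
ee_rot: [-90.1, 0.0, -72.6]
contact_force: [-6.1, -3.1, -0.9]
opening: 0.0108
```

Run:
```python
from h import *
s=manip.sense();print(s['clock'],s['tool_pos'],s['contact_force'],s['opening'],abs(s['qvel']).max())
board()
w,_=get_image('wrist'); save('d_wrist',w)
a=cv2.resize(w[0:60,290:346],None,fx=7,fy=7,interpolation=cv2.INTER_CUBIC)
b=cv2.resize(w[:,280:],(0,0),fx=1,fy=1); save('d1',np.hstack([a,b]))
```

```text
13.8333 [ 0.51528416 -0.01715209  0.3533431 ] [-6.08694422 -3.11874703 -0.85122602] 0.010770199988422003 0.11669510149553498
wrist board angle 0.432 slope fit 0.4373 22040
top board angle 0.456 slope fit 0.4424 1402
scene board angle 0.448 slope fit 0.4438 1660
```

View pics/d1.png

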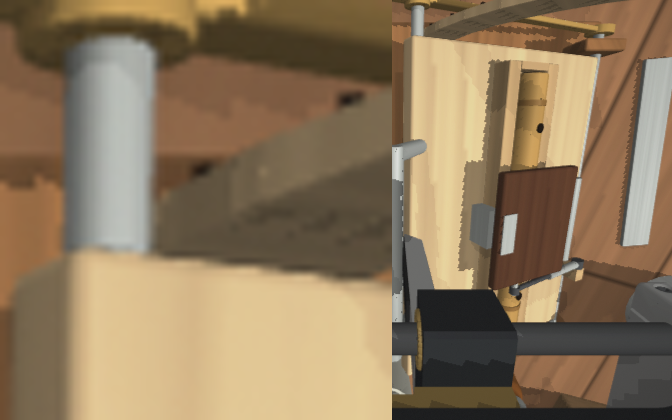

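```bash
python3 -c "
from workcell import manip
print(manip.job_done())"
```

```text
the job is handed in; nothing more can be done
None
```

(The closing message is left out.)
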